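# Release the green can from the pantry dispenser and crate it

### The arm

A 6-joint arm with a two-finger parallel gripper is mounted at the origin on the work surface. World frame = base frame: x ahead of the robot, y to its left, z up, the work surface at z = 0. Lengths are in m, angles in rad, forces in N, time in s.
With the tool pointing down it reaches from about 0.375 to 0.975 m from the base axis. Payload 3.8 kg.
Tool frame: the origin (TCP) lies at the very end of the fingers, on their centre line; the grasp point (between the pads) lies 19 mm behind it; z points along the fingers, y is the direction in which the jaws open and shut (so a half turn about z gives the same grasp; the last joint's range is limited). The gripper opens to 85 mm and grips with 20 to 120 N. Pads are 22 mm wide; open, the fingers measure 114 mm over their backs; the gripper's body (76 mm by 85 mm) begins 54 mm behind the grasp point. The pads swing forward as they close: fully open they stand 13 mm farther back than shut.
Start: joints at [1.293, 0.264, 1.604, -0, 1.274, -0.037], TCP at [0.161, 0.656, 0.231] pointing down, gripper open.
Joint ranges: [-2.63, 2.63], [-0.94, 2.18], [0.31, 2.57], [-1.31, 4.45], [0, 2.66], [-2.55, 2.55]. Speed limits (rad/s): [2.57, 2.57, 3.14, 3.14, 3.14, 3.14].

### API

Orientations are given as a rotation vector (axis times angle).
In Python, from workcell import status, read_camera, camera_info, order gives the robot as it stands.
- The arm moves only by the tool move_arm, never from a script. Its argument "deltas" is a list of rows, each a list of 3 entries, a list of its own where there are three numbers: the turn, a rotation vector about the world's x, y, z as a fraction of full scale, then the shift along the world's x, y, z as a fraction of full scale, then the closure, from -1 (fully open) to 1 (shut), so that 0 is half open. A call has 1 to 20 rows; each row is the pose to reach, as a shift and turn from the pose commanded when the call began; what a row does not reach only later rows make up. Full scale, the value 1, is 0.1 m for a shift and pi/2 rad for a turn. A row lasts 1/8 s, in which the tool goes at most 62.5 mm and 10.7 degrees, less where a joint would pass 70% of its speed; a pose out of reach is approached as far as the arm can. A call with a number of a shift or a turn outside -1 to 1 is refused whole. A call with a gripper value outside its range is refused whole. The fingers move at their own pace and stop on an object; "grip_force" is the grip in N (left out, the last holds). Time passes only in rows, so rows that repeat a pose let the fingers close. It gives the time, the measured TCP pose, the force and the opening at its end, in the units of the state.
- status.read_state(): the state, without advancing time (a new reading comes with each control period).
- read_camera(name): name is "scene" or "top" or "wrist"; returns (picture, depth): 420x560x3 uint8, red, green, blue; 420x560 float32, m along the optical axis (not along the pixel's ray), 0 where there is no reading.
- camera_info(name): a dict with "K" (3x3 intrinsics, pixels), "R" (3x3) and "t" (3): a world point X has camera coordinates R X + t. Camera axes: x right, y down, z forward; pixel columns grow to the right and rows downward; lengths in m; the calibration is good to about 2 mm. A picture is of the moment at which its call begins: read the wrist's pose just before it. camera_info takes no time and is no camera call; for the wrist camera it gives the pose at the moment of the call.
- order.finish_job(): hands the job in, once; it reports no verdict.
The state is a dict: "time": time; "q": joint angles; "joint_vel": joint speeds; "joint_torque": joint torques, N m; "tool_pos": TCP position; "tcp_rot": TCP orientation; "wrist_force": force on the tool from outside, world axes, zero at the start; "torque": the same for the moment, N m; "width": opening from 0.0 (shut) to 1.0 (fully open).
Only numpy, scipy, OpenCV 4.12 (cv2) and the standard library are available. Lean on these libraries where they do the work, as an engineer would, in place of code of your own. Each camera call takes 0.05 s, during which the arm holds its last target. There are 200 camera calls.

### The job

Let the green can out of the can dispenser by pushing down the release pad of its lane all the way to the stop, until the can has rolled out and come to rest at the outlet. Then pick it up, lower it into the green crate and let go only once it is down, so that it lies there on its side. The orange can must stay behind its gate, and the mug, jar and pepper mill must be left where they stand.

Things in the scene. Friction and masses are not known exactly. Their poses are not given: they have to be found in the camera images.
- rack: White two-lane can dispenser, fixed, 270 mm (x) by 320 mm (y) by 127 mm high. Origin on the counter between the lanes, at the gates; -x is the outlet end, towards the robot. Lanes at y = +52 (left) and -52 mm (right), 99 mm wide, sloping down 10 degrees to -x. A can lies across each lane (along y), held at x = 26 mm by a steel gate 30 mm high. Walls 52 mm high at the outlet, 105 mm by the cans.
- pad_left (a point): Centre of the top face of the left lane's black release pad (56 mm in rack x by 50 mm in rack y, 12 mm thick) on the rack's +y side, 127 mm above the counter when up; moves with the pad.
- pad_right (a point): The same for the right lane's release pad, on the rack's -y side.
- release_left (a joint): Travel of the left pad in m: 0 up, 0.034 fully down at its stop. Pushed straight down against a spring (2 N at first, 11 N at the bottom); comes up by itself. It carries that lane's gate down; the gate is flush with the ramp only in the last 3 to 4 mm, and then the can rolls out in about a second. Let up too early, the gate may catch the can.
- release_right (a joint): The same for the right pad and the right lane.
- pickup_left (a point): Where a can's centre comes to rest at the left lane's outlet, 43 mm above the counter (fixed point). The can lies along the rack's y against two steel lips 40 mm high that hold only its ends: between them a gap 52 mm wide, centred on the can, lets a finger in. The other finger goes down on the uphill side, where the ramp is 24 to 26 mm above the counter.
- pickup_right (a point): The same for the right lane.
- can_green: Green drink can with a white band and aluminium ends, 52 mm in diameter, 90 mm long, about 0.17 kg, in one of the lanes (either). Origin at its centre; its y axis is the long axis. It turns about y as it rolls.
- can_orange: Orange drink can of the same make in the other lane. Origin at its centre; its y axis is the long axis.
- crate_green: Green open plastic crate fixed on the counter, 190 mm (x) by 160 mm (y), 55 mm high, walls and floor 5 mm thick. Origin at the centre of its underside. It may stand on either side of the dispenser.
- crate_orange: Orange open crate of the same size, on the other side of the dispenser; not used.
- mug: Bystander: blue mug, 76 mm wide, 80 mm high, its handle on its +y side. Origin at the centre of its underside.
- jar: Bystander: amber glass jar, 72 mm wide, 110 mm high. Origin at the centre of its underside.
- mill: Bystander: dark wooden pepper mill, 56 mm wide, 165 mm high. Origin at the centre of its underside.
There are look-alikes about, which are no part of the job. There is more than one size of the can_green; the job needs the middle-sized.

How it is judged:
On the way, in this order (a step that is already met when the one before it is completed fails the run):
1. the release pad of the green can's lane is pushed fully down (30 of its 34 mm or more) with the can still in the dispenser (((value of joint release_left above 0.03 m and y of can_green in the frame of rack above 0 m) or (value of joint release_right above 0.03 m and y of can_green in the frame of rack below 0 m))).
2. the green can lies at rest at its lane's outlet (within 15 mm of the pickup point) ((distance between can_green and pickup_left below 0.015 m or distance between can_green and pickup_right below 0.015 m) and linear speed of can_green below 0.03 m/s), for 0.1 s.
3. the green can is lowered into the green crate while still held by the fingers (its centre inside the walls and less than 52 mm above the crate's underside) (x of can_green in the frame of crate_green between -0.085 and 0.085 m and y of can_green in the frame of crate_green between -0.07 and 0.07 m and z of can_green in the frame of crate_green below 0.052 m and contact force between the fingers and can_green above 0.5 N), for 0.05 s.
At the end, for the whole second after the job is handed in: The green can lies on its side (within 10 degrees) on the floor of the green crate, its centre inside the walls and less than 40 mm above the crate's underside, at rest (below 50 mm/s); the orange can is within 20 mm of its start; both release pads are back up (within 5 mm) (x of can_green in the frame of crate_green between -0.085 and 0.085 m and y of can_green in the frame of crate_green between -0.07 and 0.07 m and z of can_green in the frame of crate_green below 0.04 m and angle between can_green's own y axis and vertical between 1.4 and 1.75 rad and linear speed of can_green below 0.05 m/s and distance of can_orange from where it was at the start of the episode below 0.02 m and value of joint each of release_left, release_right below 0.005 m); the robot touches nothing.
It fails at once if the orange can leaves its place behind the gate (moved more than 20 mm) (distance of can_orange from where it was at the start of the episode above 0.02 m).
It fails at once if the mug, jar or pepper mill is knocked or moved by more than 30 mm (distance of any of mug, jar, mill from where it was at the start of the episode above 0.03 m).
It also fails if it takes over 56 s, if anything falls off the work surface, if the arm or the gripper's body presses on something with over 40 N, if the wrist force passes 120 N, or if a joint passes its speed limit or range.

## Working session

There is one attempt and no reset: what is moved stays moved. The work goes in short steps, Python scripts to look and compute and a tool call to move; the robot and the scene stay as the last step left them, time stands still between calls to the robot, and variables do not carry over. Pictures are saved under pics/ and viewed, about 8 in all and at most 12, crops included, and the job is handed in when it is done.

Besides the shell and the picture viewer there is one more tool, called after "Call:" as name(argument=value, ...) on one line, values as JSON. move_arm: Moves the arm, as the interface text tells. Its arguments: {"type":"object","properties":{"deltas":{"type":"array","items":{"type":"array"}},"grip_force":{"type":"number"}},"required":["deltas"]}

```bash
mkdir -p pics; cat > h.py <<'E'
import numpy as np, cv2
from workcell import status, read_camera, camera_info, order
def grab(n,save=None):
    i=camera_info(n); p,d=read_camera(n)
    if save: cv2.imwrite('pics/'+save,p[:,:,::-1])
    return p,d,i
def cloud(d,i):
    K,R,t=[np.array(i[k]) for k in 'KRt']
    v,u=np.mgrid[:d.shape[0],:d.shape[1]]
    c=np.stack([(u-K[0,2])/K[0,0]*d,(v-K[1,2])/K[1,1]*d,d],-1)
    return (c-t)@R
E
python3 - <<'E'
from h import *
for n in ['scene','top']:
    p,d,i=grab(n,n+'0.png'); np.savez(n+'0.npz',p=p,d=d,X=cloud(d,i)); print(n,i)
print(status.read_state())
E
```

```text
scene {'K': array([[493.02000832,   0.        , 279.82702917],
       [  0.        , 493.02000832, 211.11109012],
       [  0.        ,   0.        ,   1.        ]]), 'R': array([[ 0.64974634,  0.76013098,  0.00553103],
       [ 0.47276793, -0.3983944 , -0.78598498],
       [-0.595248  ,  0.51330576, -0.61822085]]), 't': array([-0.42787677, -0.20127896,  1.58138931])}
top {'K': array([[386.65118024,   0.        , 271.11879239],
       [  0.        , 386.65118024, 200.11859807],
       [  0.        ,   0.        ,   1.        ]]), 'R': array([[-1.82414338e-02, -9.99829231e-01, -2.95955866e-03],
       [-9.87714254e-01,  1.84797273e-02, -1.55174262e-01],
       [ 1.55202455e-01,  9.25972394e-05, -9.87882680e-01]]), 't': array([0.04779962, 0.63197705, 0.95433025])}
{'time': 0.1, 'q': array([ 1.29307335e+00,  2.64721926e-01,  1.60523929e+00,  7.79999702e-06,
        1.27370482e+00, -3.68676617e-02]), 'joint_vel': array([ 0.00019699, -0.00037186, -0.00315848, -0.0005605 ,  0.00036149,
       -0.00033105]), 'joint_torque': array([-2.33356823e-04, -5.16708970e+01, -3.68590987e+01, -9.03411114e-05,
        6.37609890e-03,  1.97394058e-05]), 'tool_pos': array([0.16080636, 0.65488364, 0.2300558 ]), 'tcp_rot': array([-0.3773843 , -3.11850738,  0.00321447]), 'wrist_force': array([-0.00170416,  0.25212254,  0.52646902]), 'torque': array([-0.0384696 , -0.03531409,  0.0270482 ]), 'width': 0.9996776069066423}
```

View pics/top0.png

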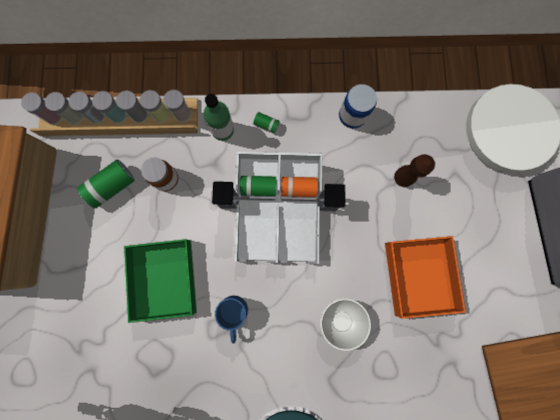

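View pics/scene0.png

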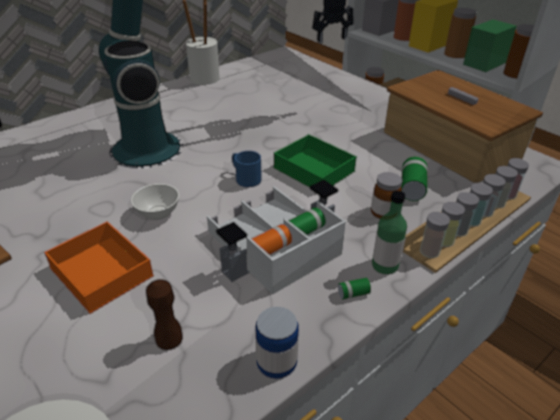

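The top view shows the green can at (258,186) in the left (+y) lane and the orange one at (300,187). The left pad is at (223,193), the green crate at (160,281) and the mug at (231,313). The larger and smaller green cans at (105,184) and (266,122) are decoys. Next I'll measure with depth.

```bash
python3 - <<'E'
from h import *
f=np.load('top0.npz');p=f['p'];X=f['X'];hsv=cv2.cvtColor(p,cv2.COLOR_RGB2HSV);Z=X[...,2]
v,u=np.mgrid[:420,:560]
def box(a,b,c,d): return (u>=a)&(u<=b)&(v>=c)&(v<=d)
def rep(n,m):
    m=cv2.morphologyEx(m.astype(np.uint8),cv2.MORPH_OPEN,np.ones((2,2)))>0
    q=X[m]; r=cv2.minAreaRect((q[:,:2]*1000).astype(np.float32)); print(n,len(q),'med',np.median(q,0).round(4),'rect c',np.round(r[0],1),'size',np.round(r[1],1),'ang',round(r[2],1),'z',np.percentile(q[:,2],[5,50,95]).round(3))
g=(hsv[...,0]>45)&(hsv[...,0]<85)&(hsv[...,1]>100)
rep('padL',box(205,240,175,215)&(Z>.118)&(Z<.135)&(p.max(-1)<60))
rep('padR',box(320,350,175,215)&(Z>.118)&(Z<.135)&(p.max(-1)<60))
rep('crate all',box(115,205,230,330)&g&(Z>.045))
rep('crate floor',box(115,205,230,330)&g&(Z<.012))
rep('can',box(235,282,170,200)&g)
o=(hsv[...,0]<15)&(hsv[...,1]>150)
rep('orange',box(275,325,170,200)&o)
rep('rack walls hi',box(232,325,150,215)&(Z>.095)&(Z<.115)&(p.max(-1)>60))
rep('rack walls lo',box(225,325,215,270)&(Z>.045)&(Z<.06))
rep('mug',box(210,250,290,350)&(Z>.03))
# along a column through the left lane: ramp profile
for r in range(200,268,6): print(r,X[r,262].round(3))
E
```

```text
padL 466 med [0.6379 0.1491 0.127 ] rect c [639.2 151.2] size [47.4 51.5] ang 88.0 z [0.071 0.127 0.13 ]
padR 455 med [ 0.6254 -0.1177  0.127 ] rect c [575.5 -45.4] size [ 67.5 246.6] ang 35.1 z [0.122 0.127 0.13 ]
crate all 657 med [0.4375 0.3339 0.0504] rect c [439.  217.5] size [194.6 368.4] ang 5.2 z [0.008 0.05  0.057]
crate floor 3754 med [0.4298 0.3274 0.0055] rect c [443.  216.9] size [177.9 366.5] ang 5.4 z [0.002 0.005 0.009]
can 590 med [0.6601 0.0606 0.0937] rect c [582.3  69.4] size [ 88.4 208.5] ang 88.2 z [0.077 0.094 0.099]
orange 596 med [ 0.6557 -0.0436  0.0937] rect c [658.5 -39.8] size [91.7 47.5] ang 88.9 z [0.073 0.094 0.099]
rack walls hi 969 med [0.6727 0.0117 0.0971] rect c [708.   5.] size [227.4 120.8] ang 88.0 z [0.05  0.097 0.107]
rack walls lo 333 med [0.5285 0.0176 0.0494] rect c [535.2  18.2] size [223.4 128.5] ang 87.6 z [-0.     0.049  0.054]
mug 407 med [0.3333 0.1362 0.0638] rect c [332.7 145.1] size [ 74.7 116.5] ang 64.9 z [0.    0.064 0.082]
200 [0.635 0.06  0.042]
206 [0.619 0.06  0.041]
212 [0.604 0.061 0.035]
218 [0.588 0.061 0.032]
224 [0.573 0.061 0.026]
230 [0.557 0.061 0.026]
236 [0.542 0.062 0.023]
242 [0.526 0.062 0.021]
248 [0.511 0.062 0.016]
254 [0.495 0.063 0.015]
260 [ 0.48   0.063 -0.003]
266 [0.464 0.064 0.   ]
```

Call:
move_arm(deltas=[[[0, 0, -0.073], [0.4, -0.42, 0], 1], [[0, 0, -0.146], [0.795, -0.845, 0], 1], [[0, 0, -0.146], [0.795, -0.845, 0], 1]])

```text
time: 0.48
tool_pos: [0.2427, 0.5681, 0.2306]
tcp_rot: [0.738, 3.053, -0.003]
wrist_force: [-0.5, 0.6, 0.5]
width: 0.374
```

Call:
move_arm(deltas=[[[0, 0, -0.073], [0.4, -0.42, 0], 1], [[0, 0, -0.146], [0.795, -0.845, 0], 1], [[0, 0, -0.146], [0.795, -0.845, 0], 1]])

```text
time: 0.85
tool_pos: [0.3217, 0.4846, 0.231]
tcp_rot: [1.082, 2.949, -0.001]
wrist_force: [-0.4, 0.3, -0.3]
width: 0.001
```

Call:
move_arm(deltas=[[[0, 0, -0.073], [0.4, -0.42, 0], 1], [[0, 0, -0.146], [0.795, -0.845, 0], 1], [[0, 0, -0.146], [0.795, -0.845, 0], 1]])

```text
time: 1.23
tool_pos: [0.4009, 0.4009, 0.2311]
tcp_rot: [1.411, 2.807, -0.0]
wrist_force: [0.2, -0.1, 0.2]
width: 0.001
```

```bash
python3 - <<'E'
from h import *
f=np.load('top0.npz');p=f['p'];X=f['X'];hsv=cv2.cvtColor(p,cv2.COLOR_RGB2HSV)
g=((hsv[...,0]>45)&(hsv[...,0]<85)&(hsv[...,1]>100)).astype(np.uint8)
n,l,s,c=cv2.connectedComponentsWithStats(g)
m=(l==l[280,160]).astype(np.uint8)
i=camera_info('top');K,R,t=[np.array(i[k]) for k in 'KRt'];C=-R.T@t;print('cam',C)
cs=cv2.findContours(m,0,2)[0][0]
def plane(uv,z):
    r=(np.c_[uv,np.ones(len(uv))]@np.linalg.inv(K).T)@R
    return C+r*((z-C[2])/r[:,2])[:,None]
P=plane(cs[:,0,:].astype(float),.055)
r=cv2.minAreaRect((P[:,:2]*1000).astype(np.float32));print('outline@rim',r)
q=X[(m>0)&(X[...,2]<.010)];print('floor pct',np.percentile(q,[1,50,99],0))
q=X[(m>0)&(X[...,2]>.05)];print('rim pct',np.percentile(q,[2,50,98],0)); print(cv2.minAreaRect((q[:,:2]*1000).astype(np.float32)))
print(status.read_state()['tool_pos'])
E
```

```text
cam [0.47697028 0.03602433 1.04097436]
outline@rim ((435.3499755859375, 319.2318420410156), (188.3704071044922, 168.1284637451172), 5.3550872802734375)
floor pct [[0.3440274  0.25794848 0.00110483]
 [0.43211783 0.32992476 0.00537609]
 [0.52337418 0.40173068 0.0093553 ]]
rim pct [[0.33878884 0.03602433 0.05025924]
 [0.44584809 0.31518562 0.05480521]
 [0.53160773 0.4074802  1.04097436]]
((444.80255126953125, 219.3577423095703), (188.23175048828125, 371.0405578613281), 5.297375679016113)
[0.40090498 0.40089879 0.23109144]
```

Call:
move_arm(deltas=[[[0, 0, -0.073], [0.4, -0.42, 0], 1], [[0, 0, -0.146], [0.795, -0.845, 0], 1], [[0, 0, -0.146], [0.795, -0.845, 0], 1]])

```text
time: 1.6
tool_pos: [0.4803, 0.3171, 0.2311]
tcp_rot: [-1.722, -2.628, -0.0]
wrist_force: [-0.5, 0.6, 0.0]
width: -0.001
```

Call:
move_arm(deltas=[[[0, 0, -0.073], [0.4, -0.42, 0], 1], [[0, 0, -0.146], [0.795, -0.845, 0], 1], [[0, 0, -0.146], [0.795, -0.845, 0], 1]])

```text
time: 1.98
tool_pos: [0.5597, 0.233, 0.231]
tcp_rot: [-2.01, -2.414, -0.0]
wrist_force: [-0.3, 0.6, -0.7]
width: -0.001
```

Call:
move_arm(deltas=[[[0, 0, -0.073], [0.4, -0.42, 0], 1], [[0, 0, -0.146], [0.795, -0.845, 0], 1], [[0, 0, -0.146], [0.795, -0.845, -0.3], 1], [[0, 0, -0.146], [0.795, -0.845, -0.6], 1], [[0, 0, -0.146], [0.795, -0.845, -0.6], 1]])

```text
time: 2.6
tool_pos: [0.6346, 0.1509, 0.1676]
tcp_rot: [-2.264, -2.17, 0.009]
wrist_force: [0.3, -0.1, -1.1]
width: -0.001
```

```bash
python3 - <<'E'
from h import *
print(status.read_state()['q'].round(3))
grab('wrist','w1.png')
E
```

```text
[1.950e-01 2.710e-01 1.716e+00 1.000e-03 1.163e+00 2.360e-01]
```

View pics/w1.png

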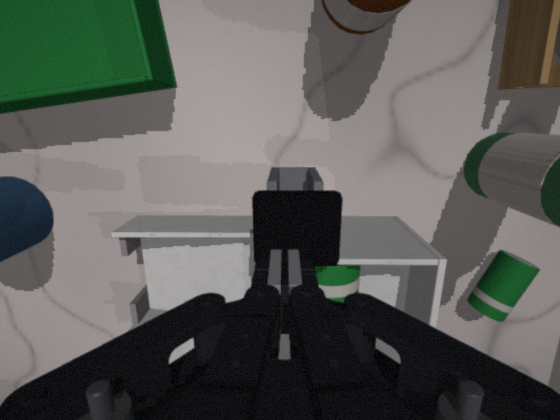

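The fingertips are over the middle of the left pad, which spans columns 253–341 with the tips near 287. Pushing down now.

Call:
move_arm(deltas=[[[0, 0, 0], [0.02, 0, -0.2], 1], [[0, 0, 0], [0.02, 0, -0.4], 1], [[0, 0, 0], [0.02, 0, -0.55], 1], [[0, 0, 0], [0.02, 0, -0.68], 1], [[0, 0, 0], [0.02, 0, -0.77], 1], [[0, 0, 0], [0.02, 0, -0.79], 1], [[0, 0, 0], [0.02, 0, -0.79], 1]])

```text
time: 3.52
tool_pos: [0.64, 0.1491, 0.0935]
tcp_rot: [-2.272, -2.169, -0.001]
wrist_force: [-3.2, 1.5, 10.5]
width: 0.001
```

```bash
python3 - <<'E'
from h import *
s=status.read_state();print(s['tool_pos'],s['wrist_force'],s['time'])
E
```

```text
[0.64002914 0.14908308 0.0934967 ] [-3.21716768  1.48523886 10.52575579] 3.525
```

Down to about 33.5 mm at 10.5 N. I'll press slightly further, hold for 2 s, then look.

Call:
move_arm(deltas=[[[0, 0, 0], [0, 0, -0.015], 1], [[0, 0, 0], [0, 0, -0.015], 1], [[0, 0, 0], [0, 0, -0.015], 1], [[0, 0, 0], [0, 0, -0.015], 1], [[0, 0, 0], [0, 0, -0.015], 1], [[0, 0, 0], [0, 0, -0.015], 1], [[0, 0, 0], [0, 0, -0.015], 1], [[0, 0, 0], [0, 0, -0.015], 1], [[0, 0, 0], [0, 0, -0.015], 1], [[0, 0, 0], [0, 0, -0.015], 1], [[0, 0, 0], [0, 0, -0.015], 1], [[0, 0, 0], [0, 0, -0.015], 1], [[0, 0, 0], [0, 0, -0.015], 1], [[0, 0, 0], [0, 0, -0.015], 1], [[0, 0, 0], [0, 0, -0.015], 1], [[0, 0, 0], [0, 0, -0.015], 1]])

```text
time: 5.52
tool_pos: [0.6401, 0.1491, 0.093]
tcp_rot: [-2.272, -2.169, -0.002]
wrist_force: [-5.7, 2.1, 13.8]
width: 0.002
```

```bash
python3 - <<'E'
from h import *
p,d,i=grab('scene'); cv2.imwrite('pics/s1.png',cv2.resize(p[150:300,180:380,::-1],None,fx=3,fy=3))
E
```

```text
(no output)
```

View pics/s1.png

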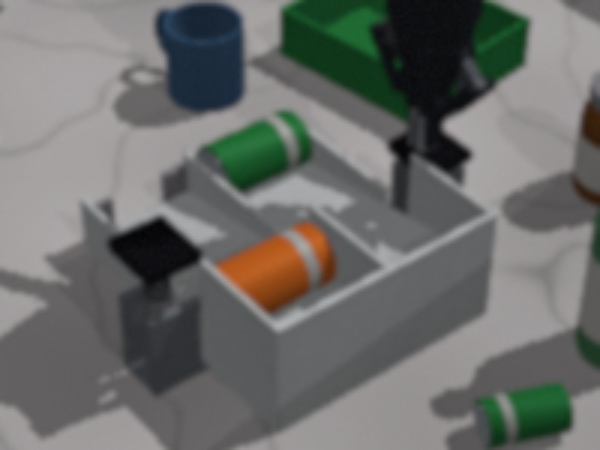

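The green can lies at the outlet (crop 255,150) and the orange one is still behind its gate. I'll rise off the pad, open and move back so the top camera can see the can.

Call:
move_arm(deltas=[[[0, 0, 0], [0, 0, 0.3], 1], [[0, 0, 0], [0, 0, 0.7], 1], [[0, 0, 0], [0, 0, 1], 1], [[0, 0, 0], [0, 0, 1], -1], [[0, 0, 0], [-0.3, 0, 1], -1], [[0, 0, 0], [-0.7, 0, 1], -1], [[0, 0, 0], [-0.7, 0, 1], -1]])

```text
time: 6.45
tool_pos: [0.566, 0.148, 0.1877]
tcp_rot: [-2.269, -2.168, 0.008]
wrist_force: [1.0, 0.4, -0.8]
width: 0.844
```

```bash
cat > c.py <<'E'
from h import *
def meas(name,bx,save):
    p,d,i=grab(name,save); X=cloud(d,i)
    hsv=cv2.cvtColor(p,cv2.COLOR_RGB2HSV)
    g=((hsv[...,0]>45)&(hsv[...,0]<85)&(hsv[...,1]>90))
    q=X[g&(d>0)]; lo,hi=bx
    q=q[np.all((q>lo)&(q<hi),1)]
    print(name,len(q),'med',np.median(q,0).round(4),'pct5/95',np.percentile(q,[3,97],0).round(4))
    if len(q)>20: print('rect',cv2.minAreaRect((q[:,:2]*1000).astype(np.float32)))
    top=q[q[:,2]>np.percentile(q[:,2],97)-.006]; print('top strip',top.mean(0).round(4))
E
python3 - <<'E'
from c import *
B=np.array([[.42,-.02,.02],[.60,.14,.10]])
meas('top',B,'t2.png'); meas('wrist',B,'w2.png'); meas('scene',B,'s2.png')
print(status.read_state()['tool_pos'])
E
```

```text
top 502 med [0.5069 0.064  0.0657] pct5/95 [[0.4844 0.034  0.0526]
 [0.53   0.1085 0.0712]]
rect ((507.7606506347656, 73.12014770507812), (81.55979919433594, 49.11092758178711), 85.91018676757812)
top strip [0.5057 0.0656 0.0682]
wrist 3658 med [0.5122 0.0744 0.0645] pct5/95 [[0.4875 0.0354 0.0496]
 [0.5325 0.1201 0.0681]]
rect ((508.5078125, 76.67401123046875), (90.19236755371094, 50.1322021484375), 87.6277847290039)
top strip [0.5088 0.0758 0.0658]
scene 429 med [0.5247 0.0669 0.0609] pct5/95 [[0.5004 0.033  0.0381]
 [0.5339 0.1154 0.0694]]
rect ((515.9223022460938, 74.61831665039062), (89.5392837524414, 39.176658630371094), 86.47720336914062)
top strip [0.512  0.0681 0.067 ]
[0.57010851 0.14834459 0.18976207]
```

View pics/w2.png

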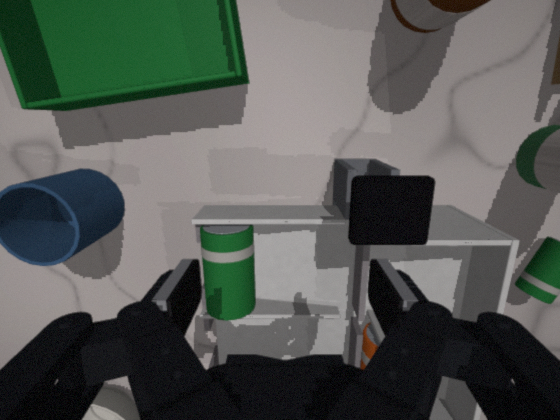

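The can axis is at x≈0.508, y≈0.074 with its top at z≈0.068, which matches the pickup point (43+26 mm). I'll move above it and take the descent in two steps.

Call:
move_arm(deltas=[[[0, 0, 0], [-0.4, -0.4, 0], -1], [[0, 0, 0], [-0.62, -0.75, 0], -1], [[0, 0, 0], [-0.62, -0.75, -0.3], -1], [[0, 0, 0], [-0.62, -0.75, -0.6], -1], [[0, 0, 0], [-0.62, -0.75, -0.9], -1], [[0, 0, 0], [-0.62, -0.75, -0.9], -1], [[0, 0, 0], [-0.62, -0.75, -0.9], -1]])

```text
time: 7.48
tool_pos: [0.5092, 0.0735, 0.1015]
tcp_rot: [2.272, 2.169, 0.001]
wrist_force: [0.3, 0.1, 1.0]
width: 1.002
```

```bash
python3 - <<'E'
from c import *
B=np.array([[.42,-.02,.02],[.60,.14,.10]])
meas('wrist',B,'w3.png')
s=status.read_state();print(s['tool_pos'],s['tcp_rot'],s['wrist_force'])
E
```

```text
wrist 8844 med [0.5078 0.0756 0.0649] pct5/95 [[0.485  0.0355 0.0515]
 [0.5304 0.1197 0.0681]]
rect ((505.55718994140625, 74.54759979248047), (94.16917419433594, 53.46781539916992), 87.43132019042969)
top strip [0.5079 0.0768 0.0659]
[0.50961908 0.07362391 0.10215801] [2.27092101 2.16865848 0.00293503] [ 0.40754721 -0.32669625 -0.44529671]
```

View pics/w3.png

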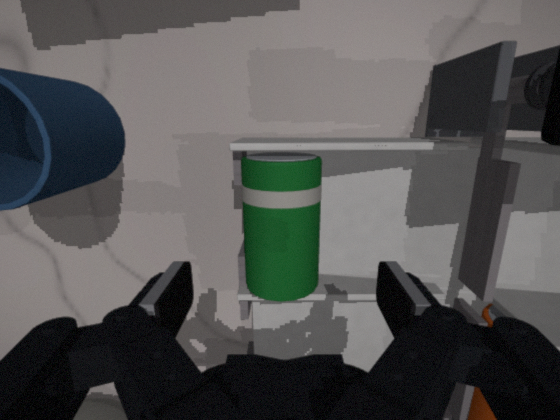

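The can (columns 243–321) sits midway between the fingers, whose inner edges are near 190 and 378. I'll descend and grip.

Call:
move_arm(deltas=[[[0, 0, 0], [-0.015, 0.02, -0.3], -1], [[0, 0, 0], [-0.015, 0.02, -0.55], -1], [[0, 0, 0], [-0.015, 0.02, -0.7], -1], [[0, 0, 0], [-0.015, 0.02, -0.75], -1], [[0, 0, 0], [-0.015, 0.02, -0.75], -1], [[0, 0, 0], [-0.015, 0.02, -0.75], -1]])

```text
time: 8.28
tool_pos: [0.5075, 0.0756, 0.0269]
tcp_rot: [2.271, 2.169, 0.003]
wrist_force: [0.4, 0.8, -0.6]
width: 1.005
```

Call:
move_arm(deltas=[[[0, 0, 0], [0, 0, 0], 1], [[0, 0, 0], [0, 0, 0], 1], [[0, 0, 0], [0, 0, 0], 1], [[0, 0, 0], [0, 0, 0], 1], [[0, 0, 0], [0, 0, 0], 1], [[0, 0, 0], [0, 0, 0], 1], [[0, 0, 0], [0, 0, 0], 1]], grip_force=35)

```text
time: 9.15
tool_pos: [0.5076, 0.0756, 0.0266]
tcp_rot: [2.271, 2.169, 0.003]
wrist_force: [0.4, -0.6, 5.9]
width: 0.601
```

Held, with a width of 51 mm. Lifting, then carrying to the crate.

Call:
move_arm(deltas=[[[0, 0, 0], [0, 0, 0.15], 1], [[0, 0, 0], [0, 0, 0.4], 1], [[0, 0, 0], [0, 0, 0.7], 1], [[0, 0, 0], [0, 0, 1], 1], [[0, 0, 0], [0, 0, 1], 1]])

```text
time: 9.78
tool_pos: [0.5077, 0.0757, 0.1281]
tcp_rot: [2.27, 2.168, 0.005]
wrist_force: [0.3, 0.3, -1.6]
width: 0.596
```

Call:
move_arm(deltas=[[[0, 0, 0.03], [-0.1, 0.3, 0.1], 1], [[0, 0, 0.06], [-0.25, 0.65, 0.1], 1], [[0, 0, 0.085], [-0.37, 1, 0.1], 1]])

```text
time: 10.15
tool_pos: [0.4671, 0.1758, 0.1338]
tcp_rot: [-2.12, -2.316, 0.005]
wrist_force: [0.7, -0.4, -1.2]
width: 0.597
```

Call:
move_arm(deltas=[[[0, 0, 0], [-0.13, 0.4, 0], 1], [[0, 0, 0], [-0.25, 0.8, 0], 1], [[0, 0, 0], [-0.37, 1, 0], 1]])

```text
time: 10.52
tool_pos: [0.4302, 0.2764, 0.1337]
tcp_rot: [-2.119, -2.317, 0.006]
wrist_force: [0.1, -0.0, -0.7]
width: 0.596
```

Call:
move_arm(deltas=[[[0, 0, 0], [0, 0.3, 0], 1], [[0, 0, 0], [0, 0.48, 0], 1], [[0, 0, 0], [0, 0.48, 0], 1], [[0, 0, 0], [0, 0.48, 0], 1]])

```text
time: 11.02
tool_pos: [0.432, 0.3225, 0.135]
tcp_rot: [-2.122, -2.316, 0.003]
wrist_force: [0.3, -0.4, -1.4]
width: 0.594
```

```bash
python3 - <<'E'
from c import *
p,d,i=grab('wrist','w4.png')
p,d,i=grab('scene'); X=cloud(d,i)
s=status.read_state();print(s['tool_pos'],s['width'],s['wrist_force'])
E
```

```text
[0.43235968 0.32250157 0.1354117 ] 0.5952316944644658 [-0.02661537 -0.26397943 -1.50748375]
```

View pics/w4.png

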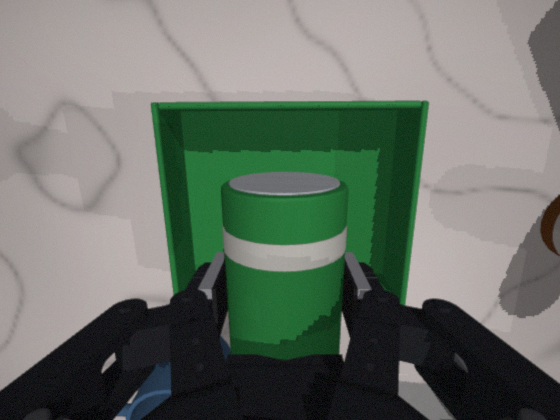

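The can is centred over the crate, with the rim at columns 155–425 and the can at 222–348. Lowering in two steps.

Call:
move_arm(deltas=[[[0, 0, 0], [0.01, 0.01, -0.25], 1], [[0, 0, 0], [0.01, 0.01, -0.55], 1], [[0, 0, 0], [0.01, 0.01, -0.85], 1], [[0, 0, 0], [0.01, 0.01, -1], 1], [[0, 0, 0], [0.01, 0.01, -1], 1], [[0, 0, 0], [0.01, 0.01, -1], 1]])

```text
time: 11.88
tool_pos: [0.4345, 0.325, 0.037]
tcp_rot: [2.122, 2.316, 0.003]
wrist_force: [-0.1, 0.1, -1.1]
width: 0.597
```

Call:
move_arm(deltas=[[[0, 0, 0], [0, 0, -0.07], 1], [[0, 0, 0], [0, 0, -0.13], 1], [[0, 0, 0], [0, 0, -0.18], 1], [[0, 0, 0], [0, 0, -0.2], 1], [[0, 0, 0], [0, 0, -0.2], 1], [[0, 0, 0], [0, 0, -0.2], 1]])

```text
time: 12.62
tool_pos: [0.4336, 0.3246, 0.0159]
tcp_rot: [2.122, 2.316, 0.0]
wrist_force: [-0.1, -0.3, -1.5]
width: 0.593
```

Call:
move_arm(deltas=[[[0, 0, 0], [0, 0, -0.01], 1], [[0, 0, 0], [0, 0, -0.02], 1], [[0, 0, 0], [0, 0, -0.02], 1], [[0, 0, 0], [0, 0, -0.02], 1]])

```text
time: 13.12
tool_pos: [0.4337, 0.3247, 0.0147]
tcp_rot: [2.122, 2.316, 0.001]
wrist_force: [-2.2, -1.1, 5.5]
width: 0.594
```

Contact with the floor: the wrist force rose from -1.5 to +5.5 N. Releasing gently, then rising.

Call:
move_arm(deltas=[[[0, 0, 0], [0, 0, 0], 0], [[0, 0, 0], [0, 0, 0], -0.4], [[0, 0, 0], [0, 0, 0], -1], [[0, 0, 0], [0, 0, 0], -1], [[0, 0, 0], [0, 0, 0], -1], [[0, 0, 0], [0, 0, 0], -1]])

```text
time: 13.88
tool_pos: [0.4334, 0.3245, 0.0137]
tcp_rot: [-2.122, -2.316, 0.0]
wrist_force: [-0.7, -0.2, -0.3]
width: 1.002
```

Call:
move_arm(deltas=[[[0, 0, 0], [0, 0, 0.2], -1], [[0, 0, 0], [0, 0, 0.5], -1], [[0, 0, 0], [0, 0, 1], -1], [[0, 0, 0], [0, 0, 1], -1]])

```text
time: 14.38
tool_pos: [0.4368, 0.3268, 0.1188]
tcp_rot: [2.121, 2.315, 0.015]
wrist_force: [-0.0, 1.0, 0.1]
width: 1.0
```

Call:
move_arm(deltas=[[[0, 0, 0], [0, 0, 0.5], -1], [[0, 0, 0], [0, 0, 1], -1], [[0, 0, 0], [0, 0, 1], -1], [[0, 0, 0], [0, 0, 1], -1], [[0, 0, 0], [0, 0, 1], -1], [[0, 0, 0], [0, 0, 1], -1], [[0, 0, 0], [0, 0, 1], -1]])

```text
time: 15.25
tool_pos: [0.4331, 0.3242, 0.2128]
tcp_rot: [-2.122, -2.316, 0.003]
wrist_force: [0.3, -0.3, 0.1]
width: 1.004
```

```bash
python3 - <<'E'
from c import *
s=status.read_state();print(s['time'],s['tool_pos'],s['wrist_force'],s['width'])
p,d,i=grab('wrist','w5.png');X=cloud(d,i)
hsv=cv2.cvtColor(p,cv2.COLOR_RGB2HSV)
g=(hsv[...,0]>45)&(hsv[...,0]<85)&(hsv[...,1]>90)&(abs(X[...,0]-.434)<.07)&(abs(X[...,1]-.324)<.06)&(X[...,2]>.02)&(X[...,2]<.12)
q=X[g];print('can',len(q),np.percentile(q,[3,50,97],0).round(4),cv2.minAreaRect((q[:,:2]*1000).astype(np.float32)))
p,d,i=grab('scene','s3.png')
E
```

```text
15.25 [0.43306244 0.32424427 0.21275164] [ 0.34585848 -0.31542076  0.08863982] 1.0037799455870238
can 3672 [[0.4104 0.2842 0.0372]
 [0.4343 0.3227 0.0526]
 [0.4582 0.3682 0.0563]] ((434.0646057128906, 325.90362548828125), (51.12769317626953, 89.43016815185547), 5.183739185333252)
```

View pics/s3.png

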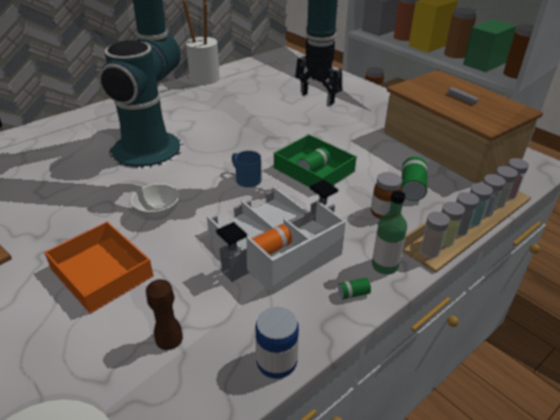

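The can lies in the green crate at (315,158), both pads are up, and the orange can at (272,238) and the bystanders are where they started. Handing in.

```bash
python3 -c "
from workcell import order
print(order.finish_job())"
```

```text
the job is handed in; nothing more can be done
None
```

The green can is lying on its side in the green crate, and I handed the job in at about 15 s on the robot's clock. The hand-in gives no verdict.

- **Release:** I pushed the left lane's pad to its stop, about 34 mm down at 14 N, and held it until the can had come to rest at the outlet.
- **Placing:** I gripped the can at 51 mm opening, lowered it into the crate until the wrist force showed it touching the floor (about +5 N), and only then opened the fingers.
- **Last checks:** The can measured 51 × 89 mm as seen from above, so it is on its side. It is within about 2 mm of my estimate of the crate's centre, and its top is at about 57 mm, as it should be when resting on the crate floor. In the last picture both pads look up, and the orange can, mug, jar and mill look to be where they started. I judged those by eye and did not measure them.

No check failed or disagreed.

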